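Draw the cast bracket from its mould and hold it up on the slant

ROBOT

A 6-joint arm with a two-finger parallel gripper is mounted at the origin on a cart in front of the work surface, level with it; the furniture and walls round the work are solid. World frame = base frame: x ahead of the robot, y to its left, z up, the work surface at z = 0. Lengths are in m, angles in rad, forces in N, time in s.
With the tool pointing down it reaches from about 0.35 to 0.975 m from the base axis. Payload 4.9 kg.
Tool frame: the origin (TCP) lies midway between the tips of the shut fingers; the grasp point (between the pads) lies 19 mm behind it (manip.pinch_z is the x of the grasp point in the tool frame, in m); x points along the fingers, y is the direction in which the jaws open and shut, and the axes are right-handed (so a half turn about x gives the same grasp; the last joint's range is limited). The gripper opens to 85 mm and grips with 20 to 120 N. Pads are 22 mm wide; open, the fingers measure 114 mm over their backs; the gripper's body (76 mm by 85 mm) begins 54 mm behind the grasp point. The pads swing forward as they close: fully open they stand 13 mm farther back than shut.
Start: joints at [1.001, 0.053, 1.613, -0, 1.476, -0.119], TCP at [0.272, 0.563, 0.231] pointing down, gripper open.
Joint ranges: [-3.01, 3.01], [-1.01, 2.22], [0.06, 2.58], [-1.02, 4.17], [0.09, 2.62], [-3.14, 3.14]. Speed limits (rad/s): [2.57, 2.57, 3.14, 3.14, 3.14, 3.14].

INTERFACE

Orientations are given as a unit quaternion [w, x, y, z].
In Python, from plant import sensors, cams, workorder, manip gives the robot as it stands.
- The arm moves only by the tool drive_tool, never from a script. Its argument "series" is a list of rows, each an object of numbers: "x", "y", "z": the shift along the tool's x, y, z in units of 25 mm (1.0 is 25 mm); "ax", "ay", "az": the turn, a rotation vector about the tool's x, y, z in units of 5 degrees (1.0 is 5 degrees). A call has 1 to 5 rows; each row is the pose to reach, as a shift and turn from the pose commanded when the call began, along the tool's axes at that moment; what a row does not reach only later rows make up. A row lasts 1/12 s, in which the tool goes at most 41.7 mm and 7.16 degrees, less where a joint would pass 70% of its speed; a pose out of reach is approached as far as the arm can. A call with a gripper value outside its range is refused whole. "hand" is the opening, from 0 (shut) to 1 (fully open), set as the call begins (left out, the last holds). The fingers move at their own pace and stop on an object; the grip force is fixed at half the most. Time passes only in rows, so rows that repeat a pose let the fingers close. It gives the time, the measured TCP pose, the force and the opening at its end, in the units of the state.
- sensors.state(): the state, without advancing time (a new reading comes with each control period).
- cams.grab_frame(name): name is "side" or "top"; returns a dict with "img" (400x640x3 uint8, blue, green, red), "camera_matrix" (3x3 intrinsics, pixels), "k1" (the pictures are not rectified: a ray, as slopes to the right and down, at radius r is drawn at 1 + k1 r^2 times it, then the intrinsics apply), "cam_to_world" (4x4, takes a point from camera to world coordinates). Camera axes: x right, y down, z forward; pixel columns grow to the right and rows downward; lengths in m; the calibration is good to about 2 mm. A picture is of the moment at which its call begins. There is no depth.
- workorder.job_done(): hands the job in, once; it reports no verdict.
The state is a dict: "time": time; "joint_pos": joint angles; "joint_vel": joint speeds; "joint_efforts": joint torques, N m; "tool_pos": TCP position; "tool_rot": TCP orientation; "contact_force": force on the tool from outside, world axes, zero at the start; "ft_torque": the same for the moment, N m; "gripper_width": opening from 0.0 (shut) to 1.0 (fully open).
Only numpy, scipy, OpenCV 4.12 (cv2) and the standard library are available. Lean on these libraries where they do the work, as an engineer would, in place of code of your own. Each camera call takes 0.05 s, during which the arm holds its last target.

TASK

Take the orange cast bracket by its rib and draw it straight up out of the open mould, keeping it level until it is clear; then tip it so that its round boss end points up at about 45 degrees, a good hand's breadth or more above the mould, so that its underside can be checked. Finish while still holding it there, still and in the gripper alone, and do not disturb the pot of pins, the tape measure or the sanding block.

Things in the scene. Friction and masses are not known exactly. Their poses are not given: they have to be found in the camera images.
- mould: dark steel open lower half of a casting mould, fixed to the bench: block 150 x 96 mm on a base plate 172 x 96 mm, flat top face 34 mm above the bench, two guide pins (10 mm thick) at opposite corners up to 48 mm above the bench. Origin on the bench under the cavity's middle (block centre 4 mm further along +x); x runs along the cavity to its rounded end, z up. Place and yaw vary.
- cavity_mouth (a point): point in the mould's parting face over the cavity's origin, 34 mm above the bench; axes as the mould's. The cavity is 12 mm deep, 112 mm long and 44 mm wide, about 2 mm clear all round the bracket's foot, with upright walls.
- bracket_center (a point): middle of the orange cast bracket (0.13 to 0.25 kg, centre of mass within 15 mm of it), 24 mm above its underside, at first 46 mm above the bench. x points along the bracket to its round boss end, y across, z from underside to rib top. Foot: x -50 to +58 mm, 40 mm wide, 14 mm thick; its top stands 2 mm above the mould's face.
- bracket_rib (a point): middle of the bracket's upright rib, 7 mm above bracket_center, same axes: the place to grip. The rib is 12 mm thick (y -6 to +6 mm), rises 34 mm above the foot (from 17 mm below to 17 mm above this point) and is free for gripping from x = -45 to +20 mm; nothing stands beside it above the foot.
- bracket_boss (a point): centre of the top of the bracket's round boss (29 mm across, a dark bore in its top), 38 mm along +x from bracket_center and 6 mm above it; marks the end that must point up.
- drill_case: dark blue tool case with a closed lid, fixed on the bench behind and to the left of the work; nothing to do with the job, only not to be leaned on. Origin at the centre of its underside.
- nail_pot_center (a point): middle of a grey pot with a red lid, 66 mm across and 82 mm high; stands to the left of the work; leave it alone.
- tape_measure_center (a point): middle of a yellow and black tape measure, 74 x 76 x 36 mm; lies to the right of the work, near the bench's front; leave it alone.
- sanding_block_center (a point): middle of a brown sanding block, 63 x 109 x 34 mm; lies behind the work; leave it alone.

How it is judged:
On the way:
1. the bracket has been drawn out upwards: its underside is 13 mm or more above the mould's face, it is level within 15 degrees, and its middle is within 40 mm of being straight above the cavity's (z of bracket_center in the frame of mould above 0.071 m and angle between bracket_center's own z axis and vertical below 0.262 rad and horizontal distance between bracket_center and cavity_mouth below 0.04 m), for 0.1 s.
At the end, for the whole second after the job is handed in: The bracket is gripped by the fingers, touches neither the mould, the tool case nor the bystanders, its middle is more than 150 mm above the bench, its long axis rises towards the boss end at 30 to 60 degrees, and it is still (below 30 mm/s and 0.15 rad/s) (height (world z) of bracket_center above 0.15 m and angle between bracket_center's own x axis and vertical between 0.524 and 1.047 rad and contact force between the fingers and bracket above 1 N and contact force between bracket and mould below 0.1 N and contact force between bracket and nail_pot below 0.1 N and contact force between bracket and tape_measure below 0.1 N and contact force between bracket and sanding_block below 0.1 N and contact force between bracket and drill_case below 0.1 N and linear speed of bracket below 0.03 m/s and angular speed of bracket below 0.15 rad/s); the arm keeps its last pose, push and grip.
It fails at once if the bracket is tipped by more than 15 degrees while still in the cavity (z of bracket_center in the frame of mould below 0.057 m and horizontal distance between bracket_center and cavity_mouth below 0.04 m and angle between bracket_center's own z axis and vertical above 0.262 rad).
It fails at once if the nail pot is moved by more than 15 mm (distance of nail_pot_center from where it was at the start of the episode above 0.015 m).
It fails at once if the tape measure is moved by more than 15 mm (distance of tape_measure_center from where it was at the start of the episode above 0.015 m).
It fails at once if the sanding block is moved by more than 15 mm (distance of sanding_block_center from where it was at the start of the episode above 0.015 m).
It also fails if it takes over 32 s, if anything falls off the work surface, if the arm or the gripper's body presses on something with over 40 N, if the wrist force passes 120 N, or if a joint passes its speed limit or range.

## Working session

There is one attempt and no reset: what is moved stays moved. The work goes in short steps, Python scripts to look and compute and a tool call to move; the robot and the scene stay as the last step left them, time stands still between calls to the robot, and variables do not carry over. Pictures are saved under pics/ and viewed, and the job is handed in when it is done.

Besides the shell and the picture viewer there is one more tool, called after "Request:" by a JSON object that holds its "op" and its "data". drive_tool: Moves the arm, as the interface text tells. Its arguments: {"type":"object","properties":{"series":{"type":"array","items":{"type":"object","properties":{"x":{"type":"number"},"y":{"type":"number"},"z":{"type":"number"},"ax":{"type":"number"},"ay":{"type":"number"},"az":{"type":"number"}}}},"hand":{"type":"number"}},"required":["series"]}

```bash
ls; mkdir -p pics; python3 - <<'E'
from plant import sensors, cams, workorder, manip
import cv2
s=sensors.state(); print(s); print(manip.pinch_z)
for n in ("side","top"):
    f=cams.grab_frame(n); cv2.imwrite(f"pics/{n}0.png",f["img"]); print(n,f["camera_matrix"],f["k1"],f["cam_to_world"])
E
```

```text
pics
{'time': 0.0, 'joint_pos': array([ 1.00102735e+00,  5.33549042e-02,  1.61431664e+00, -9.10726168e-06,
        1.47602113e+00, -1.19003566e-01]), 'joint_vel': array([-0.00012859, -0.00108186,  0.00137993, -0.00157699,  0.00107061,
        0.00011131]), 'joint_efforts': array([ 1.59023639e-03, -3.93676829e+01, -3.70176816e+01,  2.93708149e-05,
        6.96788571e-03,  3.21699233e-06]), 'tool_pos': array([0.27194093, 0.56202745, 0.23005072]), 'tool_rot': array([ 0.68897513,  0.15732346,  0.68947044, -0.15872337]), 'contact_force': array([-0.0154671 ,  0.19162232,  1.25560476]), 'ft_torque': array([-0.00242647, -0.01390957,  0.0498199 ]), 'gripper_width': 0.9996284760426442}
-0.0187
side [[416.57280193   0.         327.07639826]
 [  0.         416.57280193 198.3766004 ]
 [  0.           0.           1.        ]] -0.11031386317750683 [[-0.93058241  0.22138719 -0.29155461  0.82188731]
 [ 0.36530169  0.5095788  -0.77902768  0.84491458]
 [-0.0238967  -0.83145484 -0.55507818  0.59506554]
 [ 0.          0.          0.          1.        ]]
top [[415.45781404   0.         318.38377017]
 [  0.         415.45781404 203.45790635]
 [  0.           0.           1.        ]] -0.07680338816681086 [[-0.00508055 -0.99861283  0.05240803  0.47275611]
 [-0.99983981  0.00597227  0.01687237  0.07187381]
 [-0.01716196 -0.05231392 -0.99848321  1.01420874]
 [ 0.          0.          0.          1.        ]]
```

View pics/side0.png

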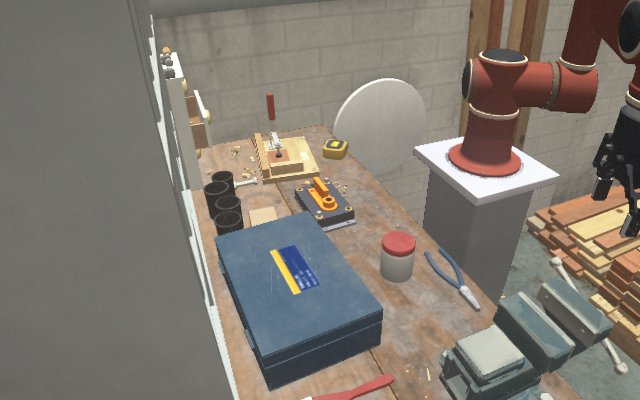

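View pics/top0.png

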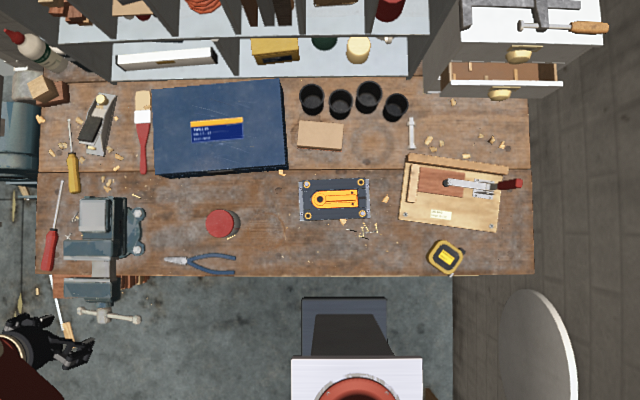

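View zoom.

```bash
cat > h.py <<'E'
import numpy as np, cv2
def ray(f,uv):
    K=f["camera_matrix"];d=(np.array(uv,float)-[K[0,2],K[1,2]])/[K[0,0],K[1,1]]
    s=d.copy()
    for _ in range(30): s=d/(1+f["k1"]*(s@s))
    T=f["cam_to_world"]; return T[:3,3],T[:3,:3]@np.array([s[0],s[1],1])
def onz(f,uv,z):
    o,d=ray(f,uv); return o+d*(z-o[2])/d[2]
def proj(f,p):
    T=f["cam_to_world"];c=T[:3,:3].T@(np.array(p)-T[:3,3]);s=c[:2]/c[2];s=s*(1+f["k1"]*(s@s))
    K=f["camera_matrix"];return s*[K[0,0],K[1,1]]+[K[0,2],K[1,2]]
E
python3 - <<'E'
from plant import cams
from h import *
f=cams.grab_frame("top");im=f["img"]
hsv=cv2.cvtColor(im,cv2.COLOR_BGR2HSV)
m=cv2.inRange(hsv,(8,170,150),(25,255,255));m[:175]=0;m[225:]=0;m[:,:295]=0;m[:,375:]=0
c=max(cv2.findContours(m,cv2.RETR_EXTERNAL,cv2.CHAIN_APPROX_NONE)[0],key=cv2.contourArea)
r=cv2.minAreaRect(c);print(r);
b=cv2.boxPoints(r)
for q in b: print(q,onz(f,q,.036))
# mould: dark block
a=im[170:230,290:380]
a=cv2.resize(a,None,fx=8.5,fy=8.5,interpolation=cv2.INTER_CUBIC);cv2.imwrite("pics/topz.png",a)
f=cams.grab_frame("side");a=f["img"][165:240,280:370];cv2.imwrite("pics/sidez.png",cv2.resize(a,None,fx=7,fy=7,interpolation=cv2.INTER_CUBIC))
E
```

```text
((334.4573059082031, 198.33441162109375), (16.48176383972168, 45.08774948120117), 88.53119659423828)
[311.7096 190.6741] [0.55444078 0.1040216  0.036     ]
[356.78253 189.51837] [ 0.55650356 -0.0024068   0.036     ]
[357.20502 205.99472] [ 0.51757038 -0.00300818  0.036     ]
[312.13208 207.15045] [0.51547049 0.10318925 0.036     ]
```

View pics/topz.png

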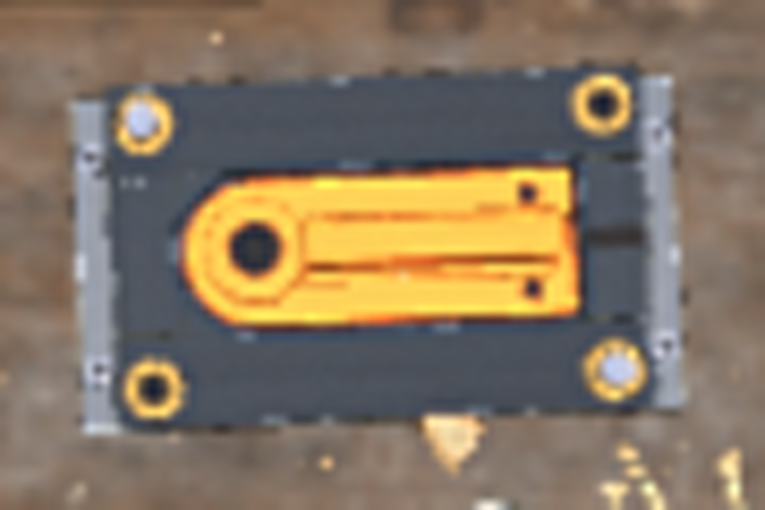

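View pics/sidez.png

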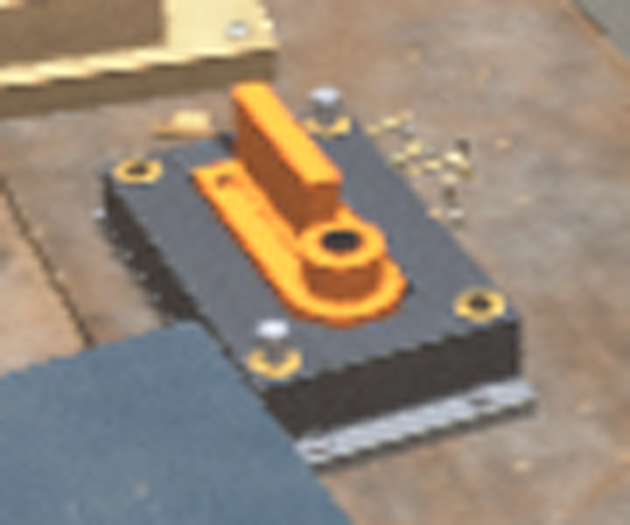

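```bash
python3 - <<'E'
from plant import cams,sensors
from h import *
from scipy.spatial.transform import Rotation as R
C=np.array([.5361,.0464,.046]); yaw=np.arctan2(.1063,-.00205); Rb=R.from_euler('z',yaw).as_matrix()
pts={'bore':[.038,0,.006],'ribtop+':[.02,0,.024],'ribtop-':[-.045,0,.024],'boxpin':[0,0,.024]}
for n in("top","side"):
    f=cams.grab_frame(n);im=f["img"].copy()
    x0,y0=(290,170) if n=="top" else (280,165)
    a=cv2.resize(im[y0:y0+65,x0:x0+90],None,fx=8,fy=8,interpolation=cv2.INTER_CUBIC)
    L=[[.038,0,.006],[.02,.006,.024],[.02,-.006,.024],[-.045,.006,.024],[-.045,-.006,.024],[.058,0,-.01],[-.05,.02,-.01],[-.05,-.02,-.01]]
    for p in L:
        u=proj(f,C+Rb@p);print(n,p,u.round(1)); q=((u+.5-[x0,y0])*8).astype(int);cv2.circle(a,tuple(int(v) for v in q),3,(255,0,255),-1)
    cv2.imwrite(f"pics/chk_{n}.png",a)
s=sensors.state();q=s['tool_rot'];Rt=R.from_quat(q,scalar_first=True).as_matrix();print(Rt.round(3),np.degrees(yaw))
print("yaw of tool y",np.degrees(np.arctan2(Rt[1,1],Rt[0,1])))
E
```

```text
top [0.038, 0, 0.006] [320.  198.2]
top [0.02, 0.006, 0.024] [327.8 200.2]
top [0.02, -0.006, 0.024] [327.7 194.9]
top [-0.045, 0.006, 0.024] [356.4 199.4]
top [-0.045, -0.006, 0.024] [356.2 194.2]
top [0.058, 0, -0.01] [311.6 198.9]
top [-0.05, 0.02, -0.01] [357.6 206.2]
top [-0.05, -0.02, -0.01] [357.1 189.3]
side [0.038, 0, 0.006] [327.8 198.6]
side [0.02, 0.006, 0.024] [327.1 187.8]
side [0.02, -0.006, 0.024] [322.4 189. ]
side [-0.045, 0.006, 0.024] [317.  175.1]
side [-0.045, -0.006, 0.024] [312.5 176.2]
side [0.058, 0, -0.01] [331.3 208.7]
side [-0.05, 0.02, -0.01] [321.9 184.5]
side [-0.05, -0.02, -0.01] [307.2 188.1]
[[-0.     0.436  0.9  ]
 [-0.001  0.9   -0.436]
 [-1.    -0.001 -0.   ]] 91.10481458207806
yaw of tool y 64.17020499265186
```

View pics/chk_top.png

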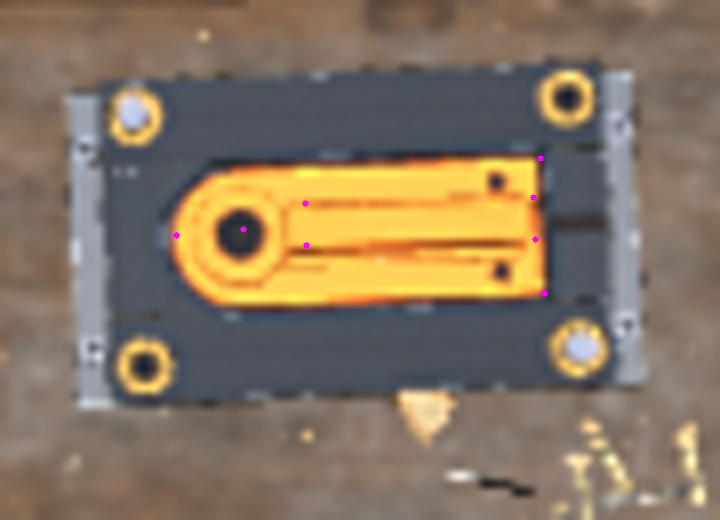

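View pics/chk_side.png

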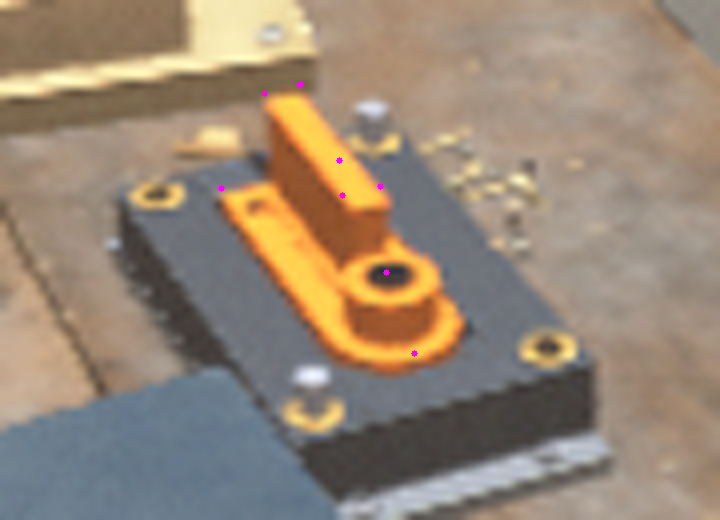

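Request:
{"op": "drive_tool", "data": {"series": [{"y": -0.9, "z": 1.2, "ax": 0.8}, {"y": -1.8, "z": 2.4, "ax": 1.6}, {"y": -2.7, "z": 3.6, "ax": 2.4}, {"y": -3.6, "z": 4.8, "ax": 3.2}, {"y": -4.6, "z": 6.1, "ax": 4.2}], "hand": 1}}

```text
schema error: expected keys x, y, z, ax, ay, az
```

```bash
cat > rem.py <<'E'
import sys,numpy as np
from plant import sensors
from scipy.spatial.transform import Rotation as R
def rem(p,Rd):
    s=sensors.state();Rt=R.from_quat(s['tool_rot'],scalar_first=True)
    print('t',s['time'],'pos',s['tool_pos'].round(4),'j',s['joint_pos'].round(3),'F',s['contact_force'].round(1),'w',round(float(s['gripper_width']),3))
    print('shift',(Rt.inv().apply(np.array(p)-s['tool_pos'])/.025).round(2),'turn',(np.degrees((Rt.inv()*Rd).as_rotvec())/5).round(2))
yaw=np.radians(1.1);y=np.array([np.cos(yaw),np.sin(yaw),0]);x=np.array([0,0,-1.])
Rg=R.from_matrix(np.stack([x,y,np.cross(x,y)],1))
if __name__=="__main__": rem([float(v) for v in sys.argv[1:4]],Rg)
E
python3 rem.py .5355 .0465 .23
```

```text
t 0.3 pos [0.2722 0.5624 0.2309] j [ 1.001  0.053  1.613 -0.     1.476 -0.119] F [-0.7 -0.  -0.1] w 0.999
shift [  0.04 -13.98  18.47] turn [1.261e+01 0.000e+00 1.000e-02]
```

Request:
{"op": "drive_tool", "data": {"series": [{"x": 0, "y": -0.9, "z": 1.2, "ax": 0.8, "ay": 0, "az": 0}, {"x": 0, "y": -1.8, "z": 2.4, "ax": 1.6, "ay": 0, "az": 0}, {"x": 0, "y": -2.7, "z": 3.6, "ax": 2.4, "ay": 0, "az": 0}, {"x": 0, "y": -3.6, "z": 4.8, "ax": 3.2, "ay": 0, "az": 0}, {"x": 0, "y": -4.6, "z": 6.1, "ax": 4.2, "ay": 0, "az": 0}], "hand": 1}}

```text
time: 0.72
tool_pos: [0.3597, 0.3913, 0.2313]
tool_rot: [0.649, 0.282, 0.648, -0.282]
contact_force: [1.7, -0.3, 0.3]
gripper_width: 1.003
```

```bash
python3 rem.py .5355 .0465 .23
```

```text
t 0.7167 pos [0.3597 0.3913 0.2313] j [ 0.687 -0.173  1.829  0.     1.485 -0.064] F [ 1.7 -0.3  0.3] w 1.003
shift [ 0.05 -4.27 14.88] turn [ 8.38 -0.   -0.  ]
```

Request:
{"op": "drive_tool", "data": {"series": [{"x": 0, "y": -0.4, "z": 1.5, "ax": 0.8, "ay": 0, "az": 0}, {"x": 0, "y": -0.9, "z": 3.0, "ax": 1.7, "ay": 0, "az": 0}, {"x": 0, "y": -1.3, "z": 4.5, "ax": 2.5, "ay": 0, "az": 0}, {"x": 0, "y": -1.7, "z": 6.0, "ax": 3.4, "ay": 0, "az": 0}, {"x": 0, "y": -2.1, "z": 7.5, "ax": 4.2, "ay": 0, "az": 0}], "hand": 1}}

```text
time: 1.13
tool_pos: [0.4499, 0.2182, 0.2315]
tool_rot: [0.586, 0.396, 0.586, -0.395]
contact_force: [0.8, 0.9, -0.3]
gripper_width: 1.004
```

```bash
python3 rem.py .5355 .0465 .15
```

```text
t 1.1333 pos [0.4499 0.2182 0.2315] j [ 0.303 -0.254  1.897  0.     1.497 -0.081] F [ 0.8  0.9 -0.3] w 1.004
shift [3.26 0.6  7.65] turn [ 4.17 -0.   -0.01]
```

Request:
{"op": "drive_tool", "data": {"series": [{"x": 0, "y": 0.1, "z": 1.5, "ax": 0.8, "ay": 0, "az": 0}, {"x": 0, "y": 0.2, "z": 3.0, "ax": 1.7, "ay": 0, "az": 0}, {"x": 0.2, "y": 0.4, "z": 4.5, "ax": 2.5, "ay": 0, "az": 0}, {"x": 0.6, "y": 0.5, "z": 6.0, "ax": 3.4, "ay": 0, "az": 0}, {"x": 1.0, "y": 0.6, "z": 7.5, "ax": 4.17, "ay": 0, "az": 0}], "hand": 1}}

```text
time: 1.55
tool_pos: [0.5351, 0.0501, 0.2068]
tool_rot: [0.505, 0.496, 0.504, -0.495]
contact_force: [-0.0, 0.9, 0.6]
gripper_width: 1.0
```

```bash
python3 rem.py .5355 .0465 .13
```

```text
t 1.55 pos [0.5351 0.0501 0.2068] j [-0.045 -0.143  1.843  0.     1.439 -0.064] F [-0.   0.9  0.6] w 1.0
shift [3.07 0.01 0.14] turn [-0.    0.   -0.02]
```

Request:
{"op": "drive_tool", "data": {"series": [{"x": 0.8, "y": 0, "z": 0.14, "ax": 0, "ay": 0, "az": 0}, {"x": 1.8, "y": 0, "z": 0.14, "ax": 0, "ay": 0, "az": 0}, {"x": 2.8, "y": 0, "z": 0.14, "ax": 0, "ay": 0, "az": 0}, {"x": 3.4, "y": 0, "z": 0.14, "ax": 0, "ay": 0, "az": 0}, {"x": 3.4, "y": 0, "z": 0.14, "ax": 0, "ay": 0, "az": 0}], "hand": 0.6}}

```text
time: 1.97
tool_pos: [0.5311, 0.0483, 0.1167]
tool_rot: [0.503, 0.492, 0.508, -0.496]
contact_force: [-0.3, 0.1, -1.2]
gripper_width: 0.603
```

```bash
python3 rem.py .5355 .0465 .041; python3 - <<'E'
from plant import cams
from h import *
f=cams.grab_frame("side");a=f["img"][100:250,250:410];cv2.imwrite("pics/s1.png",cv2.resize(a,None,fx=4,fy=4,interpolation=cv2.INTER_CUBIC))
f=cams.grab_frame("top");a=f["img"][150:250,270:400];cv2.imwrite("pics/t1.png",cv2.resize(a,None,fx=4,fy=4,interpolation=cv2.INTER_CUBIC))
E
```

```text
t 1.9667 pos [0.5311 0.0483 0.1167] j [-0.049 -0.061  1.924 -0.     1.287 -0.071] F [-0.3  0.1 -1.2] w 0.603
shift [3.03 0.2  0.08] turn [ 0.04 -0.01  0.09]
```

View pics/s1.png

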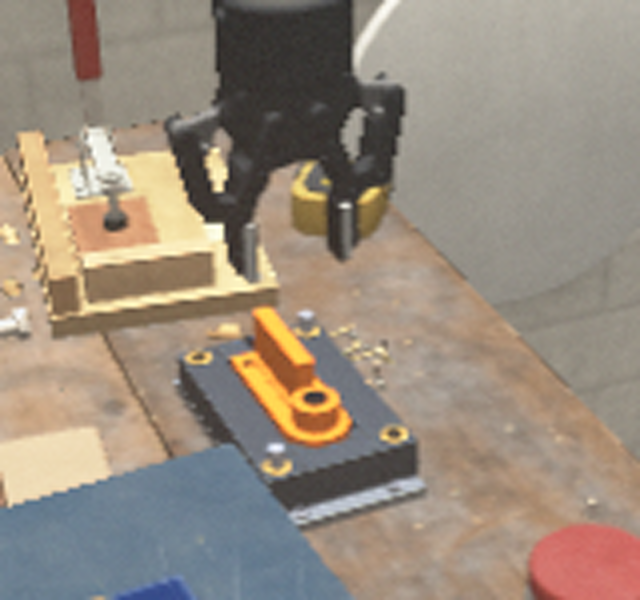

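View pics/t1.png

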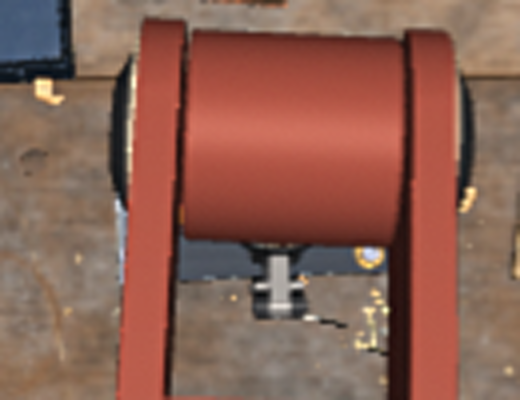

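```bash
python3 rem.py .5355 .0465 .041
```

```text
t 2.0667 pos [0.5339 0.0485 0.1211] j [-0.048 -0.064  1.919 -0.     1.288 -0.071] F [ 0.7  0.5 -0. ] w 0.596
shift [3.21 0.06 0.08] turn [ 0.04 -0.    0.01]
```

Request:
{"op": "drive_tool", "data": {"series": [{"x": 0.9, "y": 0.04, "z": 0.08, "ax": 0, "ay": 0, "az": 0}, {"x": 1.8, "y": 0.04, "z": 0.08, "ax": 0, "ay": 0, "az": 0}, {"x": 2.5, "y": 0.04, "z": 0.08, "ax": 0, "ay": 0, "az": 0}, {"x": 2.8, "y": 0.04, "z": 0.08, "ax": 0, "ay": 0, "az": 0}, {"x": 2.8, "y": 0.04, "z": 0.08, "ax": 0, "ay": 0, "az": 0}], "hand": 0.6}}

```text
time: 2.48
tool_pos: [0.5348, 0.0466, 0.0508]
tool_rot: [0.505, 0.494, 0.506, -0.494]
contact_force: [-0.5, -0.6, 0.4]
gripper_width: 0.601
```

```bash
python3 rem.py .5355 .0465 .041;python3 - <<'E'
from plant import cams
from h import *
f=cams.grab_frame("side");a=f["img"][120:240,260:390];cv2.imwrite("pics/s2.png",cv2.resize(a,None,fx=5,fy=5,interpolation=cv2.INTER_CUBIC))
E
python3 rem.py .5355 .0465 .041
```

```text
t 2.4833 pos [0.5348 0.0466 0.0508] j [-0.052  0.03   1.957 -0.     1.157 -0.075] F [-0.5 -0.6  0.4] w 0.601
shift [0.39 0.03 0.  ] turn [ 0.05 -0.    0.02]
t 2.5333 pos [0.5358 0.0466 0.0522] j [-0.052  0.029  1.955 -0.     1.157 -0.075] F [ 0.3 -0.5  1. ] w 0.597
shift [ 0.45 -0.01  0.  ] turn [ 0.05  0.   -0.01]
```

View pics/s2.png

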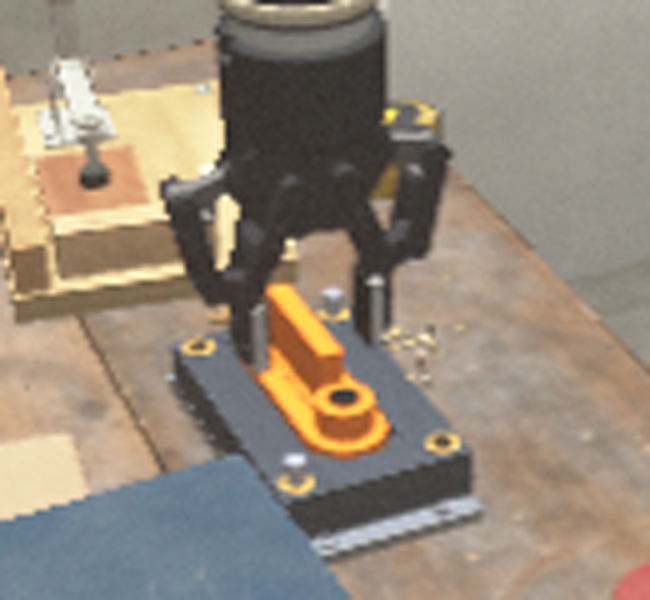

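Request:
{"op": "drive_tool", "data": {"series": [{"x": 0.2, "y": 0, "z": 0, "ax": 0, "ay": 0, "az": 0}, {"x": 0.42, "y": 0, "z": 0, "ax": 0, "ay": 0, "az": 0}, {"x": 0.42, "y": 0, "z": 0, "ax": 0, "ay": 0, "az": 0}], "hand": 0.6}}

```text
time: 2.78
tool_pos: [0.5354, 0.0465, 0.0409]
tool_rot: [0.506, 0.494, 0.506, -0.494]
contact_force: [0.2, -0.1, -1.1]
gripper_width: 0.602
```

Request:
{"op": "drive_tool", "data": {"series": [{"x": 0, "y": 0, "z": 0, "ax": 0, "ay": 0, "az": 0}, {"x": 0, "y": 0, "z": 0, "ax": 0, "ay": 0, "az": 0}, {"x": 0, "y": 0, "z": 0, "ax": 0, "ay": 0, "az": 0}, {"x": 0, "y": 0, "z": 0, "ax": 0, "ay": 0, "az": 0}, {"x": 0, "y": 0, "z": 0, "ax": 0, "ay": 0, "az": 0}], "hand": 0}}

```text
time: 3.2
tool_pos: [0.5356, 0.0465, 0.0413]
tool_rot: [0.506, 0.494, 0.506, -0.494]
contact_force: [0.3, 0.6, 1.1]
gripper_width: 0.128
```

Request:
{"op": "drive_tool", "data": {"series": [{"x": 0, "y": 0, "z": 0, "ax": 0, "ay": 0, "az": 0}, {"x": 0, "y": 0, "z": 0, "ax": 0, "ay": 0, "az": 0}, {"x": 0, "y": 0, "z": 0, "ax": 0, "ay": 0, "az": 0}, {"x": 0, "y": 0, "z": 0, "ax": 0, "ay": 0, "az": 0}, {"x": 0, "y": 0, "z": 0, "ax": 0, "ay": 0, "az": 0}], "hand": 0}}

```text
time: 3.62
tool_pos: [0.5356, 0.0465, 0.0413]
tool_rot: [0.506, 0.494, 0.506, -0.494]
contact_force: [-1.0, 0.2, 4.2]
gripper_width: 0.122
```

```bash
python3 rem.py .5355 .0465 .041;python3 - <<'E'
from plant import cams
from h import *
f=cams.grab_frame("side");a=f["img"][120:240,260:390];cv2.imwrite("pics/s3.png",cv2.resize(a,None,fx=5,fy=5,interpolation=cv2.INTER_CUBIC))
E
```

```text
t 3.6167 pos [0.5356 0.0465 0.0413] j [-0.052  0.045  1.96  -0.     1.136 -0.075] F [-1.   0.2  4.2] w 0.122
shift [ 0.01 -0.   -0.  ] turn [ 0.04  0.   -0.01]
```

View pics/s3.png

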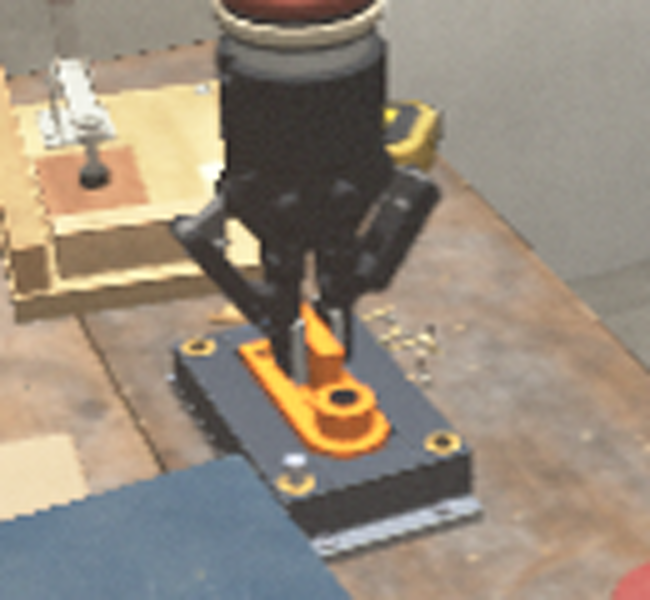

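Request:
{"op": "drive_tool", "data": {"series": [{"x": -0.15, "y": 0, "z": 0, "ax": 0, "ay": 0, "az": 0}, {"x": -0.3, "y": 0, "z": 0, "ax": 0, "ay": 0, "az": 0}, {"x": -0.45, "y": 0, "z": 0, "ax": 0, "ay": 0, "az": 0}, {"x": -0.6, "y": 0, "z": 0, "ax": 0, "ay": 0, "az": 0}, {"x": -0.6, "y": 0, "z": 0, "ax": 0, "ay": 0, "az": 0}], "hand": 0}}

```text
time: 4.08
tool_pos: [0.5351, 0.0465, 0.0563]
tool_rot: [0.506, 0.494, 0.506, -0.494]
contact_force: [-0.2, 0.4, -2.3]
gripper_width: 0.126
```

```bash
python3 rem.py .5355 .0465 .041;python3 - <<'E'
from plant import cams
from h import *
f=cams.grab_frame("side");a=f["img"][120:240,260:390];cv2.imwrite("pics/s4.png",cv2.resize(a,None,fx=5,fy=5,interpolation=cv2.INTER_CUBIC))
E
```

```text
t 4.0833 pos [0.5351 0.0465 0.0563] j [-0.052  0.022  1.954 -0.     1.166 -0.075] F [-0.2  0.4 -2.3] w 0.126
shift [ 0.61  0.02 -0.  ] turn [0.04 0.   0.  ]
```

View pics/s4.png

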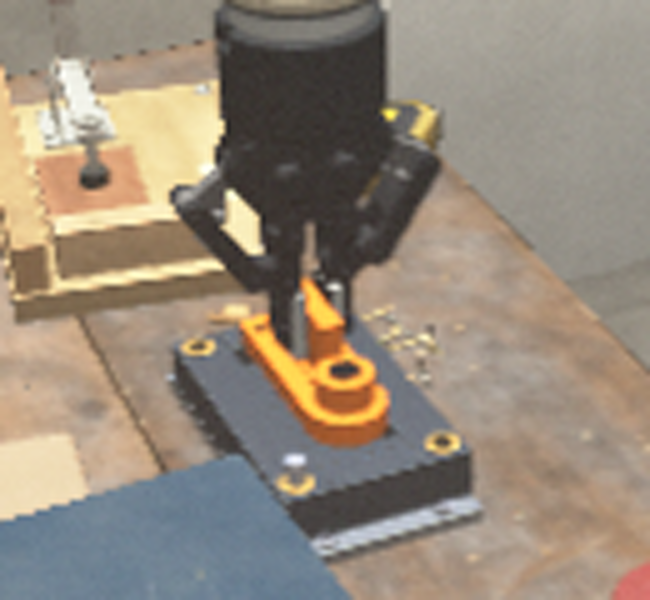

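Request:
{"op": "drive_tool", "data": {"series": [{"x": -0.25, "y": 0, "z": 0, "ax": 0, "ay": 0, "az": 0}, {"x": -0.5, "y": 0, "z": 0, "ax": 0, "ay": 0, "az": 0}, {"x": -0.8, "y": 0, "z": 0, "ax": 0, "ay": 0, "az": 0}, {"x": -1.0, "y": 0, "z": 0, "ax": 0, "ay": 0, "az": 0}, {"x": -1.0, "y": 0, "z": 0, "ax": 0, "ay": 0, "az": 0}], "hand": 0}}

```text
time: 4.55
tool_pos: [0.5365, 0.0464, 0.0829]
tool_rot: [0.507, 0.495, 0.505, -0.493]
contact_force: [0.7, -0.8, -2.1]
gripper_width: 0.13
```

Request:
{"op": "drive_tool", "data": {"series": [{"x": -0.3, "y": 0, "z": 0, "ax": 0, "ay": 0, "az": 0}, {"x": -0.8, "y": 0, "z": 0, "ax": 0, "ay": 0, "az": 0}, {"x": -1.4, "y": 0, "z": 0, "ax": 0, "ay": 0, "az": 0}, {"x": -2.0, "y": 0, "z": 0, "ax": 0, "ay": 0, "az": 0}, {"x": -2.6, "y": 0, "z": 0, "ax": 0, "ay": 0, "az": 0}], "hand": 0}}

```text
time: 4.97
tool_pos: [0.5353, 0.0465, 0.1474]
tool_rot: [0.506, 0.494, 0.506, -0.494]
contact_force: [0.1, 0.3, -2.3]
gripper_width: 0.13
```

Request:
{"op": "drive_tool", "data": {"series": [{"x": -0.6, "y": 0, "z": 0, "ax": 0, "ay": 0, "az": 0}, {"x": -1.2, "y": 0, "z": 0, "ax": 0, "ay": 0, "az": 0}, {"x": -1.8, "y": 0, "z": 0, "ax": 0, "ay": 0, "az": 0}, {"x": -2.2, "y": 0, "z": 0, "ax": 0, "ay": 0, "az": 0}, {"x": -2.4, "y": 0, "z": 0, "ax": 0, "ay": 0, "az": 0}], "hand": 0}}

```text
time: 5.38
tool_pos: [0.5361, 0.0465, 0.2085]
tool_rot: [0.507, 0.495, 0.505, -0.493]
contact_force: [-0.1, 0.0, -1.5]
gripper_width: 0.127
```

```bash
python3 - <<'E'
from plant import cams
from h import *
f=cams.grab_frame("side");a=f["img"][40:240,240:440];cv2.imwrite("pics/s5.png",cv2.resize(a,None,fx=3,fy=3,interpolation=cv2.INTER_CUBIC))
E
python3 rem.py .5355 .0465 .24
```

```text
t 5.4333 pos [0.5363 0.0465 0.2086] j [-0.052 -0.143  1.841  0.     1.44  -0.075] F [ 0.6  0.8 -1.1] w 0.129
shift [-1.26 -0.03 -0.  ] turn [ 0.04  0.   -0.04]
```

View pics/s5.png

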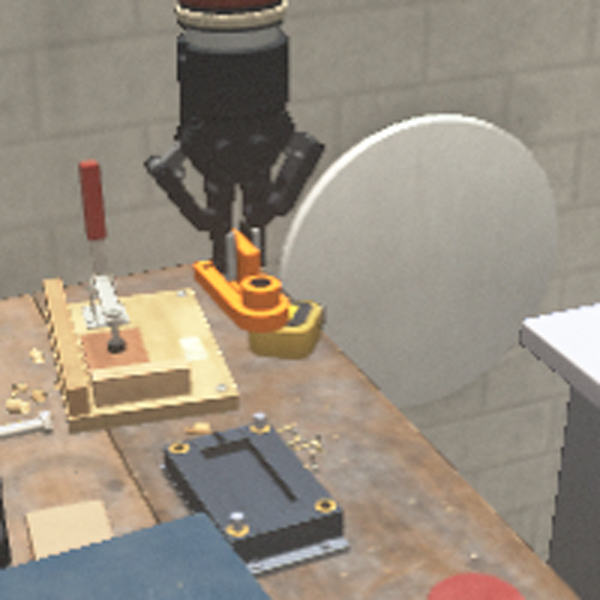

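Request:
{"op": "drive_tool", "data": {"series": [{"x": -0.2, "y": 0, "z": 0, "ax": 0, "ay": 0.4, "az": 0}, {"x": -0.6, "y": 0, "z": 0, "ax": 0, "ay": 1.1, "az": 0}, {"x": -1.0, "y": 0, "z": 0, "ax": 0, "ay": 1.9, "az": 0}, {"x": -1.2, "y": 0, "z": 0, "ax": 0, "ay": 2.6, "az": 0}, {"x": -1.3, "y": 0, "z": 0, "ax": 0, "ay": 3.0, "az": 0}], "hand": 0}}

```text
time: 5.85
tool_pos: [0.5353, 0.0458, 0.2385]
tool_rot: [0.435, 0.555, 0.568, -0.425]
contact_force: [-0.2, -0.3, -1.8]
gripper_width: 0.124
```

```bash
cat > tilt.py <<'E'
from rem import *
s=sensors.state();Rt=R.from_quat(s['tool_rot'],scalar_first=True).as_matrix()
print('boss dir',(-Rt[:,2]).round(3),'elev',np.degrees(np.arcsin(-Rt[2,2])).round(1),'grasp',(s['tool_pos']-.0187*Rt[:,0]).round(3))
print('j',s['joint_pos'].round(3),'qd',np.abs(s['joint_vel']).max().round(4),'F',s['contact_force'].round(1),'w',s['gripper_width'],s['time'])
E
python3 tilt.py
```

```text
boss dir [-0.021  0.965  0.261] elev 15.1 grasp [0.535 0.041 0.257]
j [-0.189 -0.156  1.818  0.258  1.537 -0.227] qd 0.3764 F [-0.2 -0.3 -1.8] w 0.12357453056424345 5.85
```

Sideways tilt works (joint 4 is turning in its free direction). Continuing.

Request:
{"op": "drive_tool", "data": {"series": [{"x": 0, "y": 0, "z": 0, "ax": 0, "ay": 0.7, "az": 0}, {"x": 0, "y": 0, "z": 0, "ax": 0, "ay": 1.4, "az": 0}, {"x": 0, "y": 0, "z": 0, "ax": 0, "ay": 2.1, "az": 0}, {"x": 0, "y": 0, "z": 0, "ax": 0, "ay": 2.7, "az": 0}, {"x": 0, "y": 0, "z": 0, "ax": 0, "ay": 3.0, "az": 0}], "hand": 0}}

```text
time: 6.27
tool_pos: [0.5346, 0.0458, 0.2367]
tool_rot: [0.356, 0.606, 0.62, -0.35]
contact_force: [-0.2, -0.5, -2.1]
gripper_width: 0.129
```

Request:
{"op": "drive_tool", "data": {"series": [{"x": 0, "y": 0, "z": 0, "ax": 0, "ay": 0.7, "az": 0}, {"x": 0, "y": 0, "z": 0, "ax": 0, "ay": 1.4, "az": 0}, {"x": 0, "y": 0, "z": 0, "ax": 0, "ay": 2.1, "az": 0}, {"x": 0, "y": 0, "z": 0, "ax": 0, "ay": 2.7, "az": 0}, {"x": 0, "y": 0, "z": 0, "ax": 0, "ay": 3.0, "az": 0}], "hand": 0}}

```text
time: 6.68
tool_pos: [0.5348, 0.0461, 0.2369]
tool_rot: [0.272, 0.646, 0.661, -0.268]
contact_force: [-0.1, -1.5, -2.2]
gripper_width: 0.128
```

Request:
{"op": "drive_tool", "data": {"series": [{"x": 0, "y": 0, "z": 0, "ax": 0, "ay": 0, "az": 0}, {"x": 0, "y": 0, "z": 0, "ax": 0, "ay": 0, "az": 0}, {"x": 0, "y": 0, "z": 0, "ax": 0, "ay": 0, "az": 0}, {"x": 0, "y": 0, "z": 0, "ax": 0, "ay": 0, "az": 0}, {"x": 0, "y": 0, "z": 0, "ax": 0, "ay": 0, "az": 0}], "hand": 0}}

```text
time: 7.1
tool_pos: [0.5354, 0.0468, 0.2388]
tool_rot: [0.274, 0.645, 0.661, -0.267]
contact_force: [0.3, 0.5, -2.0]
gripper_width: 0.132
```

```bash
python3 tilt.py; python3 - <<'E'
from plant import cams
from h import *
f=cams.grab_frame("side");cv2.imwrite("pics/s6.png",cv2.resize(f["img"][20:260,200:460],None,fx=2.4,fy=2.4,interpolation=cv2.INTER_CUBIC))
f=cams.grab_frame("top");cv2.imwrite("pics/t6.png",f["img"])
E
```

```text
boss dir [-0.018  0.708  0.706] elev 44.9 grasp [0.536 0.034 0.252]
j [-0.405 -0.043  1.836  0.705  1.702 -0.463] qd 0.0021 F [ 0.3  0.5 -2. ] w 0.13221378656098978 7.1
```

View pics/s6.png

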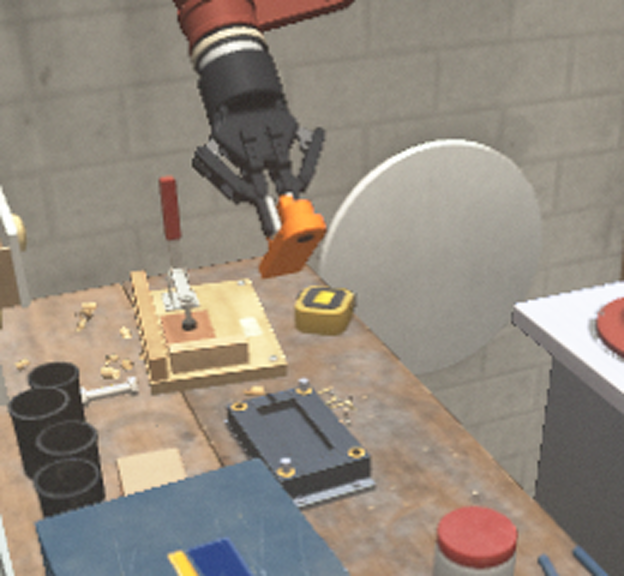

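View pics/t6.png

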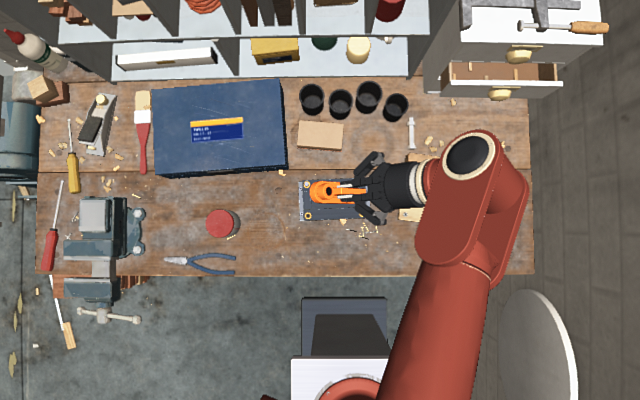

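```bash
python3 - <<'E'
from plant import cams
from h import *
from rem import *
s=sensors.state();Rt=R.from_quat(s['tool_rot'],scalar_first=True).as_matrix();t=s['tool_pos']
tx,ty,tz=Rt.T
c=t-.0047*tx
print('centre',c)
L=[c-.006*tx-.038*tz]+[c+.024*tx+.05*tz+k*ty for k in(-.02,.02)]+[c+.024*tx-.058*tz,c+.01*tx-.058*tz]
for n,(x0,y0,w,h,k) in {"side":(290,90,60,55,10),"top":(300,160,90,60,8)}.items():
    f=cams.grab_frame(n);a=cv2.resize(f["img"][y0:y0+h,x0:x0+w],None,fx=k,fy=k,interpolation=cv2.INTER_CUBIC)
    for p in L:
        u=proj(f,p);q=((u+.5-[x0,y0])*k).astype(int);cv2.circle(a,(int(q[0]),int(q[1])),4,(255,0,255),-1)
    cv2.imwrite(f"pics/fin_{n}.png",a)
E
```

```text
centre [0.53538968 0.04341177 0.24206133]
```

View pics/fin_side.png

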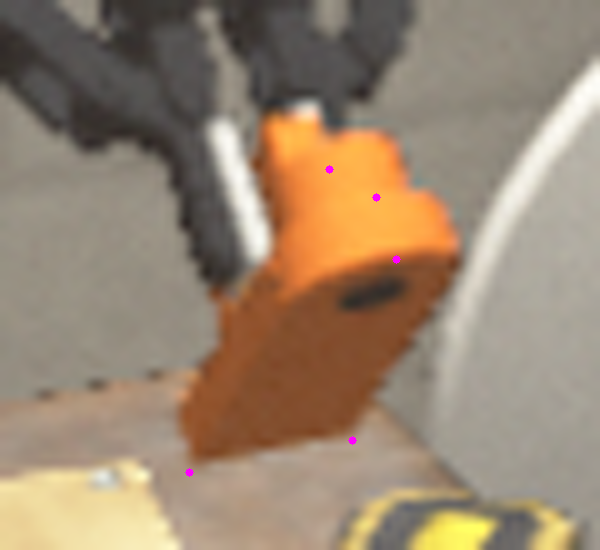

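View pics/fin_top.png

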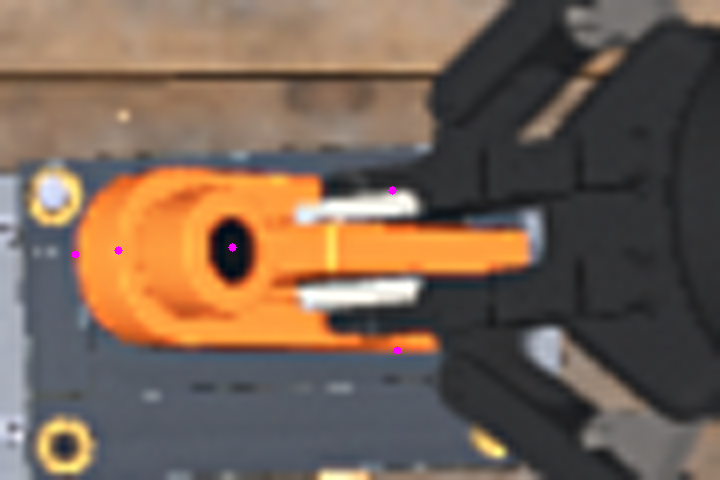

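```bash
python3 tilt.py; python3 -c "
from plant import workorder; print(workorder.job_done())"
```

```text
boss dir [-0.017  0.707  0.707] elev 45.0 grasp [0.536 0.033 0.252]
j [-0.405 -0.043  1.836  0.706  1.702 -0.463] qd 0.0041 F [ 0.4 -0.2 -2.5] w 0.13107704492603883 7.3
the job is handed in; nothing more can be done
None
```

I gripped the bracket by its rib, drew it straight up and level until it was well clear of the mould, then tipped it so the boss end points up. I handed the job in at 7.3 s, with the gripper still holding it; no verdict is reported.

- **Angle and height:** The tool pose puts the long axis at 45.0° of rise. The bracket's middle is about 242 mm above the bench, roughly 0.21 m above the mould face.
- **Grip and stillness:** The gripper opening stayed constant at 0.13 and joint speeds were 0.004 rad/s or less. The force reading of about 2.5 N fits the bracket's weight alone.
- **Slip check:** Points predicted from the tool pose, drawn over both camera pictures, matched the bracket to about 1–2 pixels. That gives no sign it slipped in the jaws.
- **Bystanders:** The pot, tape measure and sanding block look unmoved by eye; I did not measure them. The tape measure is hidden by the arm in the final top picture, so only the side view covers it.

No check failed. The very first move call was refused for missing keys in its rows, and the arm did not move.

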